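Load the sample carrier and hold its cover down on the locating pin

ROBOT

A 6-joint arm with a two-finger parallel gripper is mounted at the origin on the work surface. World frame = base frame: x ahead of the robot, y to its left, z up, the work surface at z = 0. Lengths are in m, angles in degrees, forces in N, time in s.
With the tool pointing down it reaches from about 0.25 to 0.725 m from the base axis. Payload 9.7 kg.
Tool frame: the origin (TCP) lies on the centre line of the jaws, within the pads' length; the fingertips stand bot.nose_length ahead of it and the grasp point (between the pads) lies 11 mm behind it (bot.nose_length is the distance from the TCP to the fingertips, in m); z points along the fingers, y is the line along which they close (so a half turn about z gives the same grasp; the last joint's range is limited). The gripper opens to 85 mm and grips with 20 to 120 N. Pads are 22 mm wide; open, the fingers measure 114 mm over their backs; the gripper's body (76 mm by 85 mm) begins 54 mm behind the grasp point. The pads swing forward as they close: fully open they stand 13 mm farther back than shut.
Start: joints at [66.75, 4.979, 10.078, 95.1, 0, 90], TCP at [0.217, 0.505, 0.239] pointing down, gripper open.
Joint ranges: [-179.16, 179.16], [-48.56, 103.87], [-65.8, 70.77], [-126.05, 130.52], [-82.76, 87.17], [-180, 180]. Speed limits (degrees/s): [127.2, 127.2, 147.25, 180, 180, 180].

INTERFACE

Orientations are given as [roll, pitch, yaw] about the fixed x, y, z axes, in that order (R = Rz(yaw) Ry(pitch) Rx(roll)).
In Python, from workcell import bot gives the robot as it stands. The module is installed in compiled form; this text tells all that it offers.
- The arm moves only by the shell command python3 -m inch 'ROWS' [OPENING] [FORCE]. ROWS is JSON, a list of rows, each a list of 4 numbers: the shift along the world's x, y, z in cm, then the turn about the world's z in degrees. A call has exactly 8 rows; each row is the pose to reach, as a shift and turn from the pose commanded when the call began; what a row does not reach only later rows make up. A row lasts 1/8 s, in which the tool goes at most 62.5 mm and 10.7 degrees, less where a joint would pass 70% of its speed; a pose out of reach is approached as far as the arm can. A call with a gripper value outside its range is refused whole. OPENING is the finger opening in cm, from 0 to 8.54, set as the call begins (- or left out, the last holds). The fingers move at their own pace and stop on an object; FORCE is the grip in N (left out, the last holds). Time passes only in rows, so rows that repeat a pose let the fingers close, or fill a call up. It gives the time, the measured TCP pose, the force, the opening and the grip force at its end, in the units of the state.
- bot.get_obs(): the state, without advancing time (a new reading comes with each control period).
- bot.camera(name): name is "scene" or "top" or "wrist"; returns a dict with "img" (420x560x3 uint8, red, green, blue), "fovy" (degrees; the focal length in pixels is half the picture's height over the tangent of half this angle, whatever the lens; pixels are square), "cx", "cy" (the principal point, pixels), "R" (3x3) and "t" (3): a world point X has camera coordinates R X + t; the wrist camera has in their place "mount" (4x4, takes a point from camera to tool coordinates, whose origin is the TCP and whose axes are the flange's). Camera axes: x right, y down, z forward; pixel columns grow to the right and rows downward; lengths in m; the calibration is good to about 2 mm. A picture is of the moment at which its call begins: read the wrist's pose just before it. There is no depth.
- bot.job_done(): hands the job in; it is judged then, once.
Trained networks look in a picture, given as the dict that the camera call returned (one of the last four; its "shot" number tells which), for a name from the list of things; names that differ only in an ending like _2 or _b are one class to them, and where a whole thing is asked for, a point or a joint stands for the part that bears it (a point fixed in the world has none). Each returns a list of dicts, best first, with "score" (0 to 1); they miss things now and then, are a little off and sometimes report something else, mostly with a low value. They report only what shows in the picture. A call takes as long as a camera call. They do not tell look-alikes from the thing itself.
- bot.find_in(thing, picture): "point" ([column, row] in pixels, amid what is visible of it).
- bot.landmark_of(thing, picture): "point" ([column, row] in pixels: a listed point, or the origin of a listed thing).
The state is a dict: "time": time; "q": joint angles; "qd": joint speeds; "joint_efforts": joint torques, N m; "ee_pos": TCP position; "tcp_rot": TCP orientation; "wrist_force": force on the tool from outside, world axes, zero at the start; "torque": the same for the moment, N m; "opening": finger opening in m; "grasp_force": force on a finger pad.
Only numpy, scipy, OpenCV 4.12 (cv2) and the standard library are available. Lean on these libraries where they do the work, as an engineer would, in place of code of your own. Each camera call takes 0.05 s, during which the arm holds its last target. There are 200 camera calls.

TASK

Stand the two loose amber sample jars upright in the carrier's two empty places (green discs), so that the row is complete, leaving the other jars and everything else on the bench where they are. Then lift the white cover by its orange handle, bring it square over the carrier, move it about until its hidden bore drops onto the locating pin, and press it fully down against the spring rails; never let the jars or the cover fall. Finish while still holding the cover pressed fully home: do not let go of it.

Things in the scene. Friction and masses are not known exactly. Their poses are not given: they have to be found in the camera images.
- carrier: Sample carrier fixed to the bench: grey plate 64 x 212 x 5 mm, long along its y; origin under its centre on the bench, z up. On it one row along y of five square places, 31 mm inside, centres at y = -68, -34, 0, 34, 68 mm, floor 5 mm and lips 14 mm above the bench; the middle one holds the locating pin. At each end (y = +-98 mm) a blue spring rail 44 mm (x) by 9 mm (y) sticks up to 77 mm.
- pin_tip (a point): tip of the carrier's locating pin, on its axis, 100 mm above the bench; axes as the carrier's. Steel pin of 12 mm diameter from 70 to 94 mm above the bench, tapering to 5 mm at the tip; below 70 mm a dark shoulder of 22 mm diameter, the cover's hard stop.
- spring_rails (a joint): how far the two blue spring rails are pressed down together, m: 0 = up (tops 77 mm above the bench), about 0.007 = cover fully home on the pin's shoulder. The springs carry the cover's own weight; 6 to 9 N more push is needed at the bottom, and they rise again when let go.
- cover_bore (a point): mouth of the blind bore (15 mm diameter, 36 mm deep, upward) in the centre of the cover's underside. Cover: white plate 64 x 216 x 8 mm, long along y, 0.19 to 0.33 kg, with an orange handle; z up. At the start it lies flat on the bench, long axis roughly along world y. Its underside is 77 mm above the bench lying on the rails, 70 mm fully home. Either way round will do.
- cover_handle (a point): grasp point of the cover's orange block handle, 46 mm above the cover's underside, over the bore; the handle is 28 mm wide along its x, 60 mm long along its y; its top is 14 mm above this point, the plate's top 38 mm below it
- jar_a_mid (a point): centre (half-way up, 31 mm above its foot) of an amber sample jar with white cap, 26 mm diameter, 62 mm tall, about 60 g, standing on the bench, to be put into the carrier
- jar_b_mid (a point): centre (half-way up, 31 mm above its foot) of an amber sample jar with white cap, 26 mm diameter, 62 mm tall, about 60 g, standing on the bench, to be put into the carrier
- jar_c_mid (a point): centre (half-way up, 31 mm above its foot) of an amber sample jar with white cap, 26 mm diameter, 62 mm tall, about 60 g, already standing in the carrier, to stay there
- jar_d_mid (a point): centre (half-way up, 31 mm above its foot) of an amber sample jar with white cap, 26 mm diameter, 62 mm tall, about 60 g, already standing in the carrier, to stay there
- gap_1_floor (a point): floor centre of an empty place of the carrier's row, marked by a flat green disc of 24 mm; 5 mm above the bench; which places are empty varies
- gap_2_floor (a point): floor centre of an empty place of the carrier's row, marked by a flat green disc of 24 mm; 5 mm above the bench; which places are empty varies
- reagent: amber reagent bottle with blue cap, 60 mm diameter, 130 mm tall, loose, a bystander to leave alone; origin under its centre
- beaker: glass beaker, 66 mm diameter, 80 mm tall, loose, a bystander to leave alone; origin under its centre
- spare_collar: brass ring 44 mm diameter, 14 mm tall, loose, a bystander to leave alone; origin under its centre
- mouse: grey computer mouse 100 x 60 x 26 mm, loose, a bystander to leave alone; origin under its centre
Things that resemble listed ones, but are neither listed nor needed, are in the scene too. What is shaped like the part that bears cover_bore but brown, turquoise or yellow is not meant.

How it is judged:
By the outcome, as a careful person would: the job done as asked, in the order asked, and still so for the second after the job is handed in, while the arm keeps its last pose, push and grip.
It also fails if it takes over 64 s, if anything falls off the work surface, if the arm or the gripper's body presses on something with over 40 N, if the wrist force passes 120 N, or if a joint passes its speed limit or range.

## Working session

There is one attempt and no reset: what is moved stays moved. The work goes in short steps, Python scripts to look and compute and a shell command to move; the robot and the scene stay as the last step left them, time stands still between calls to the robot, and variables do not carry over. Pictures are saved under pics/ and viewed, at most 10 in all, crops included, and the job is handed in when it is done.

```bash
mkdir -p pics; cat > h.py <<'E'
import numpy as np, cv2
from workcell import bot
from scipy.spatial.transform import Rotation as Ro
def save(c,n,box=None,s=1):
    im=c["img"][...,::-1]
    if box: im=im[box[1]:box[3],box[0]:box[2]]
    cv2.imwrite("pics/"+n,cv2.resize(im,None,fx=s,fy=s,interpolation=cv2.INTER_CUBIC))
def ext(c,obs=None):
    if "R" in c: return np.array(c["R"]),np.array(c["t"])
    M=np.array(c["mount"]); Rt=Ro.from_euler("xyz",obs["tcp_rot"],degrees=True).as_matrix()
    Rw=Rt@M[:3,:3]; o=Rt@M[:3,3]+obs["ee_pos"]
    return Rw.T,-Rw.T@o
def back(c,p,z,obs=None):
    R,t=ext(c,obs); f=c["img"].shape[0]/2/np.tan(np.radians(c["fovy"]/2))
    d=R.T@np.array([(p[0]-c["cx"])/f,(p[1]-c["cy"])/f,1]); o=-R.T@t
    return o+d*(z-o[2])/d[2]
def proj(c,X,obs=None):
    R,t=ext(c,obs); f=c["img"].shape[0]/2/np.tan(np.radians(c["fovy"]/2))
    v=R@np.array(X)+t; return np.array([c["cx"]+f*v[0]/v[2],c["cy"]+f*v[1]/v[2]])
E
cat > a.py <<'E'
from h import *
print(bot.get_obs(),bot.nose_length)
Z=dict(carrier=0,pin_tip=.1,cover_bore=0,cover_handle=.046,jar_a_mid=.031,jar_c_mid=.036,gap_1_floor=.005,reagent=0,beaker=0,spare_collar=0,mouse=0)
for n in("top","scene"):
    c=bot.camera(n); save(c,n+"0.png",s=1.4)
    print(n,c["fovy"],-np.array(c["R"]).T@c["t"],c["cx"],c["cy"])
    for k,z in Z.items():
        for d in bot.landmark_of(k,c)[:6]:
            if d["score"]>.2: print(k,round(d["score"],2),np.round(d["point"],1),np.round(back(c,d["point"],z)[:2],4))
E
python3 a.py
```

```text
{'time': 0.0, 'q': array([6.67501361e+01, 5.01026880e+00, 1.00342370e+01, 9.50970172e+01,
       1.03043328e-03, 9.00011013e+01]), 'qd': array([-0.02545829,  0.06089612,  0.03785154,  0.02904392, -0.05132342,
       -0.00643694]), 'joint_efforts': array([-1.37311476e-03, -5.20390999e+01,  4.64795673e+01,  1.65329967e-02,
        6.44509214e-05,  6.40984268e-06]), 'ee_pos': array([0.2170234 , 0.50515158, 0.23858907]), 'tcp_rot': array([-1.79926951e+02, -1.02902837e-03,  1.56749034e+02]), 'wrist_force': array([ 0.71236835, -0.42197286, -0.19503366]), 'torque': array([-0.04461698,  0.02080129,  0.02653383]), 'grasp_force': 0.0, 'opening': 0.0856823951140023} 0.008
top 50.97698830975371 [ 0.30761621 -0.08674617  1.29278181] 281.0412051103975 203.36929841523397
carrier 0.93 [188.1 208.5] [0.5003 0.1902]
pin_tip 0.78 [185.4 201.2] [0.5055 0.1772]
cover_bore 0.8 [165.9 284. ] [0.2792 0.2441]
cover_bore 0.79 [351.4 284.4] [ 0.2846 -0.2914]
cover_bore 0.72 [450.1 265.2] [ 0.343  -0.5792]
cover_bore 0.66 [339.4 209.8] [ 0.5019 -0.2587]
cover_handle 0.97 [162.2 279.8] [0.2916 0.2433]
cover_hand
[... 956 characters left out ...]
re 0.56 [187.9 152.7] [ 0.3502 -0.5929]
cover_handle 0.92 [404.  208.3] [0.2904 0.2446]
cover_handle 0.81 [262.6 158.1] [ 0.2877 -0.2863]
cover_handle 0.71 [232.  191.2] [ 0.5038 -0.256 ]
cover_handle 0.61 [265.9 237.1] [ 0.6275 -0.0366]
cover_handle 0.6 [186.  143.8] [ 0.3593 -0.5862]
jar_c_mid 0.69 [233.9 198.9] [ 0.5232 -0.2341]
jar_c_mid 0.55 [380.3 246.6] [0.4773 0.2512]
gap_1_floor 0.39 [361.6 252.3] [0.4957 0.2053]
gap_1_floor 0.25 [266.5 237.6] [ 0.5914 -0.061 ]
reagent 0.71 [211.2 251.7] [ 0.7246 -0.1652]
beaker 0.89 [293.6 291.5] [0.724 0.118]
spare_collar 0.65 [254.9 271.1] [ 0.719  -0.0122]
spare_collar 0.44 [213.4 254.5] [ 0.7302 -0.1523]
mouse 0.62 [435.5 290.6] [0.5179 0.4309]
```

View pics/top0.png

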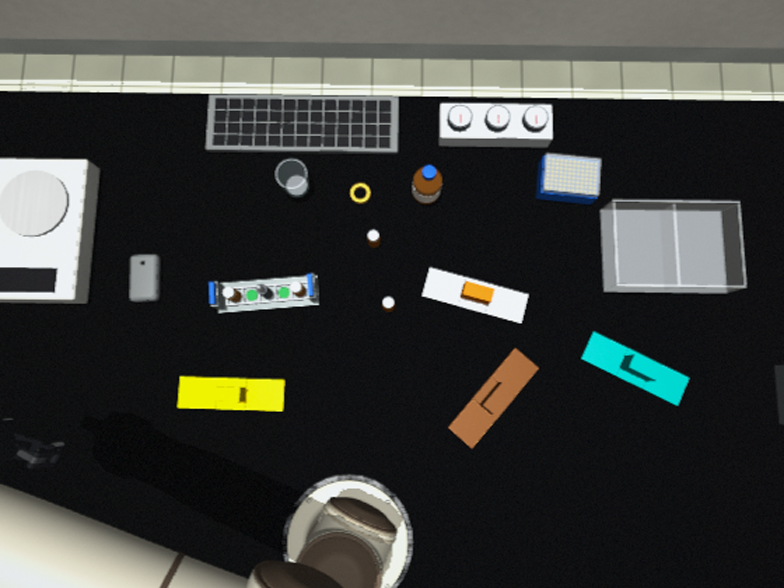

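View pics/scene0.png

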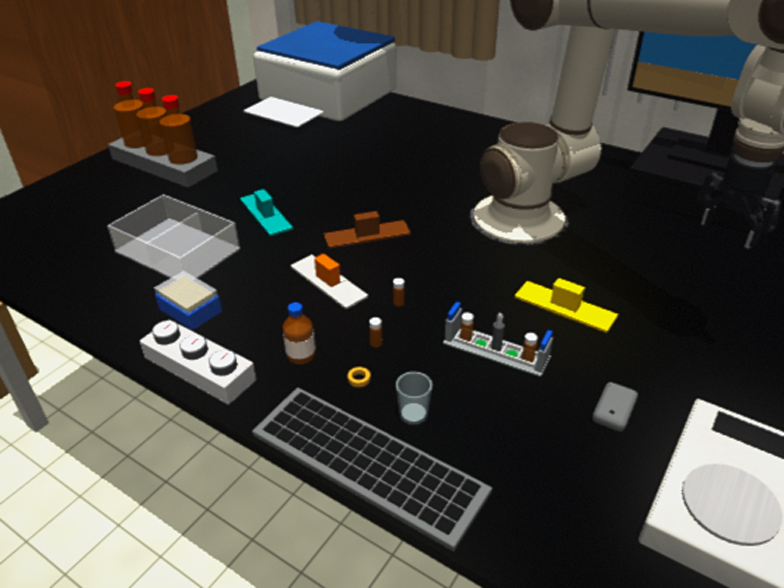

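The top view shows these covers: white at (340,209), brown (352,284), turquoise (454,263) and yellow (165,281). The white one with the orange handle matches the description. The loose jars are at (267,170) and (277,216). The carrier is at (188,209), and its gaps are the two inner places next to the pin.

```bash
cat > b.py <<'E'
from h import *
c=bot.camera("top"); save(c,"crop1.png",(140,150,390,240),3.2)
im=c["img"].astype(int); r,g,b=im[...,0],im[...,1],im[...,2]
def comps(m,box,z,nm,amin=6):
    M=np.zeros(m.shape,np.uint8); x0,y0,x1,y1=box; M[y0:y1,x0:x1]=m[y0:y1,x0:x1]
    n,l,s,ce=cv2.connectedComponentsWithStats(M)
    for i in range(1,n):
        if s[i,4]>=amin: print(nm,s[i,4],np.round(ce[i],1),np.round(back(c,ce[i],z)[:2],4))
    return M
wh=(im.min(2)>150)
comps(wh,(250,155,290,225),.062,"cap")
comps((g>r+60)&(g>b+60),(145,190,235,225),.005,"green")
comps((b>r+60)&(b>g+30),(145,190,235,225),.077,"rail")
o=comps((r>150)&(b<90)&(g<170),(300,185,380,232),.06,"orange")
M=comps(wh,(300,185,380,232),.008,"cover",50)|o
rc=cv2.minAreaRect(np.argwhere(M)[:,::-1].astype(np.float32)); bx=cv2.boxPoints(rc)
P=np.array([back(c,p,.008)[:2] for p in bx]); print(P.round(4),P.mean(0))
for i in range(2):
    d=P[i+1]-P[i]; print(np.linalg.norm(d),np.degrees(np.arctan2(d[1],d[0])))
E
python3 b.py
```

```text
cap 50 [266.4 167.7] [ 0.6121 -0.042 ]
cap 54 [276.9 215.6] [ 0.4739 -0.0741]
green 46 [202.3 208.7] [0.4995 0.147 ]
green 50 [179.5 210.5] [0.4934 0.2142]
rail 70 [220.9 203.2] [0.505  0.0827]
rail 77 [150.9 208.8] [0.4868 0.2774]
orange 192 [340.7 207.9] [ 0.4983 -0.2546]
cover 1299 [338.8 210.8] [ 0.4978 -0.256 ]
[[ 0.4951 -0.1438]
 [ 0.5575 -0.1602]
 [ 0.5019 -0.37  ]
 [ 0.4404 -0.352 ]] [ 0.49872294 -0.25651294]
0.06455063276250979 -14.79357807740153
0.21700864047537727 -104.84915961455242
```

View pics/crop1.png

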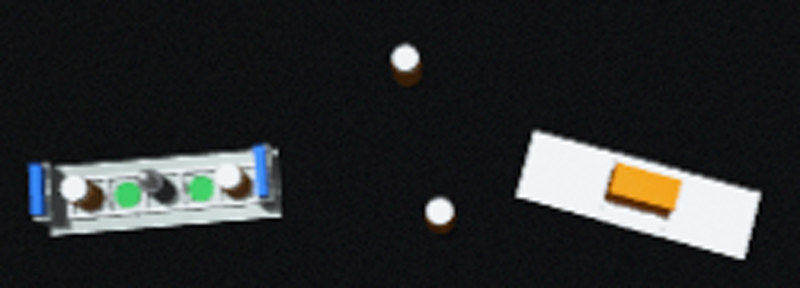

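The crop confirms it: the white cover with the orange handle lies at right, both loose jars are standing with white caps, and the green discs are next to the pin. I'll move over the carrier for a close look.

```bash
python3 -m inch '[[4,-4.6,1.5,-9],[8,-9.3,3,-18],[12,-14,4.5,-27],[16,-18.6,6,-36],[20,-23.2,6,-45],[24,-28,6,-54],[27.9,-32.5,6,-61.5],[27.9,-32.5,6,-61.5]]'
cat > w.py <<'E'
from h import *
import sys
o=bot.get_obs(); c=bot.camera("wrist"); save(c,sys.argv[1],s=1.4)
print(o["ee_pos"].round(4),o["tcp_rot"].round(2),c["fovy"],np.round(c["mount"],3).tolist())
im=c["img"].astype(int); r,g,b=im[...,0],im[...,1],im[...,2]
def comps(m,z,nm,amin=60):
    n,l,s,ce=cv2.connectedComponentsWithStats(m.astype(np.uint8))
    for i in range(1,n):
        if s[i,4]>=amin: print(nm,s[i,:5],np.round(ce[i],1),np.round(back(c,ce[i],z,o)[:2],4))
comps((g>r+60)&(g>b+60),.005,"green")
comps((b>r+60)&(b>g+30),.077,"rail")
comps((r>150)&(b<90)&(g<170),.06,"orange")
comps(im.min(2)>170,.062,"white")
for k,z in dict(pin_tip=.1,gap_1_floor=.005,carrier=0,jar_a_mid=.031,cover_handle=.046).items():
    for d in bot.landmark_of(k,c)[:4]:
        if d["score"]>.3: print(k,round(d["score"],2),np.round(d["point"],1),np.round(back(c,d["point"],z,o)[:2],4))
E
python3 w.py w1.png
```

```text
time: 2.25
ee_pos: [0.4981, 0.1773, 0.2986]
tcp_rot: [-180.0, 0.0, 94.9]
wrist_force: [-0.0, 0.9, -0.7]
opening: 0.0855
grasp_force: 0.0
[0.4981 0.1773 0.2986] [-1.7996e+02  4.0000e-02  9.4870e+01] 69.78373127186758 [[-0.001, -0.945, -0.326, 0.083], [1.0, -0.002, 0.001, -0.001], [-0.002, -0.326, 0.945, -0.134], [0.0, 0.0, 0.0, 1.0]]
green [274 129  17  17 227] [282.  136.8] [0.4928 0.2133]
green [276 180  14  11 116] [282.6 185.1] [0.4994 0.144 ]
rail [261  80  41  10 382] [281.3  84.8] [0.4871 0.2769]
rail [266 238  35  12 348] [283.6 243.8] [0.5059 0.0845]
orange [118 385  14  11  72] [125.4 389.7] [ 0.2674 -0.2129]
white [ 258   79   48  140 2854] [283.6 127.9] [0.4936 0.23  ]
white [297 190   7  39 192] [300.8 208.8] [0.5246 0.1295]
white [424 195  29  27 590] [438.  208.2] [0.7035 0.1452]
white [  0 202  14  18 160] [  5.  212.1] [0.1385 0.0926]
white [473 210  20  38 118] [487.1 229. ] [0.7765 0.1216]
white [275 214  16  15 185] [282.8 221.2] [0.5026 0.1101]
white [340 315  15  12 146] [346.9 320.5] [ 0.6119 -0.0421]
white [247 326  15  12 140] [253.8 331.8] [ 0.4737 -0.0746]
white [259 343  42  26 720] [278.7 356.5] [ 0.5153 -0.1195]
white [449 391  17  29 257] [457.6 407.5] [ 0.8268 -0.205 ]
pin_tip 0.78 [280.2 173.7] [0.4937 0.1827]
gap_1_floor 0.78 [281.6 138.2] [0.4925 0.2113]
gap_1_floor 0.65 [406.6 286.4] [ 0.7188 -0.012 ]
carrier 0.7 [279.3 161.2] [0.4919 0.1778]
carrier 0.34 [281.5 112.2] [0.4895 0.2457]
jar_a_mid 0.78 [342.5 305.9] [ 0.6108 -0.0397]
jar_a_mid 0.59 [256.5 317.9] [ 0.4752 -0.0743]
cover_handle 0.92 [114.6  98.7] [0.287  0.2458]
cover_handle 0.79 [146.9 417.8] [ 0.2916 -0.2958]
```

View pics/w1.png

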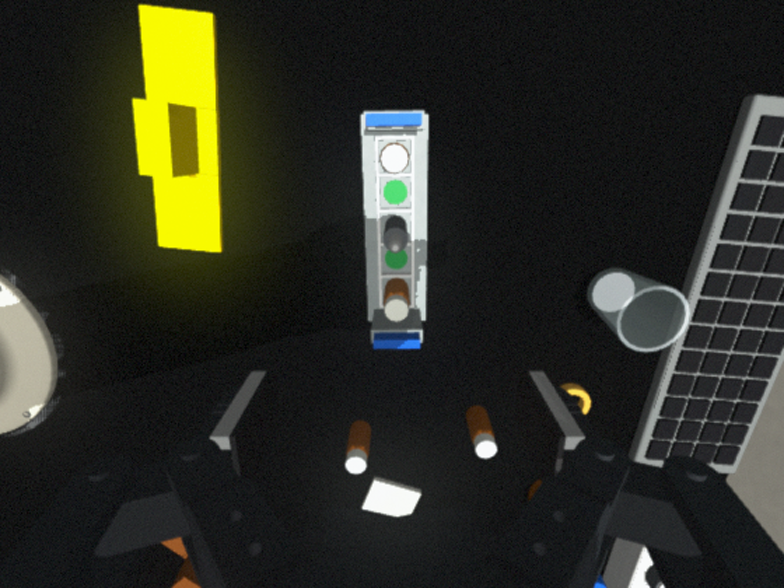

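The wrist view agrees with the other two: gap discs at (282,137) and (283,185), loose jars at (254,332) and (347,320), matching the top view to about 1 mm. Carrier centre is about (0.4962, 0.1803), yaw 5.4°. Next I'll pick the jar at (0.4737, -0.0744).

```bash
python3 -m inch '[[-0.5,-5,-2,0],[-1,-10.4,-6,0],[-1.5,-15.8,-10,0],[-2,-21,-14,0],[-2.3,-25.5,-17,0],[-2.3,-25.5,-17,0],[-2.3,-25.5,-17,0],[-2.3,-25.5,-17,0]]' 6.5 30
```

```text
time: 3.55
ee_pos: [0.4739, -0.0734, 0.1305]
tcp_rot: [179.9, 0.0, 95.4]
wrist_force: [0.1, -0.5, 0.1]
opening: 0.0649
grasp_force: 0.0
```

```bash
python3 -m inch '[[0,-0.1,-3,0],[0,-0.1,-6,0],[0,-0.1,-8,0],[0,-0.1,-9.3,0],[0,-0.1,-9.3,0],[0,-0.1,-9.3,0],[0,-0.1,-9.3,0],[0,-0.1,-9.3,0]]'; python3 -m inch '[[0,0,0,0],[0,0,0,0],[0,0,0,0],[0,0,0,0],[0,0,0,0],[0,0,0,0],[0,0,1,0],[0,0,3,0]]' 2 30
```

```text
time: 4.55
ee_pos: [0.4734, -0.0758, 0.0368]
tcp_rot: [180.0, 0.0, 95.2]
wrist_force: [-0.8, 0.7, -0.0]
opening: 0.0652
grasp_force: 0.0
time: 5.55
ee_pos: [0.4724, -0.0755, 0.0662]
tcp_rot: [-179.9, -0.0, 95.2]
wrist_force: [0.4, -0.1, -1.2]
opening: 0.0249
grasp_force: 29.6
```

```bash
python3 -m inch '[[0,0,5,0],[0,3,10,0],[0.5,8.5,11,0],[1,14,11,0],[1.5,19.5,11,0],[2,25,11,0],[2,28.9,11,0],[2,28.9,11,0]]'; cat > p.py <<'E'
from h import *
L=[bot.get_obs() for _ in range(1)]
o=L[0]; c=bot.camera("wrist"); o2=bot.get_obs()
print(o["ee_pos"].round(4),o2["ee_pos"].round(4),o["tcp_rot"].round(1),o2["wrist_force"].round(1),o2["opening"],o2["grasp_force"])
im=c["img"].astype(int); r,g,b=im[...,0],im[...,1],im[...,2]
save(c,"p.png",s=1.4)
def comps(m,z,nm,amin=40):
    n,l,s,ce=cv2.connectedComponentsWithStats(m.astype(np.uint8))
    for i in range(1,n):
        if s[i,4]>=amin: print(nm,s[i,:5],np.round(ce[i],1),np.round(back(c,ce[i],z,o2)[:2],4))
comps((g>r+60)&(g>b+60),.005,"green")
comps((b>r+60)&(b>g+30),.077,"rail")
comps(im.min(2)>150,o2["ee_pos"][2]+.025,"cap")
E
python3 p.py
```

```text
time: 6.55
ee_pos: [0.4927, 0.2156, 0.1761]
tcp_rot: [-180.0, -0.0, 95.4]
wrist_force: [0.1, 0.3, 0.0]
opening: 0.0246
grasp_force: 29.7
[0.4927 0.2156 0.1761] [0.4927 0.2143 0.1762] [-180.    -0.    95.4] [ 1.1 -0.9 -0.4] 0.024574934230756258 29.668598799034953
rail [254 125  59  13 765] [283.1 131. ] [0.4863 0.2758]
rail [260 325  47  19 574] [282.8 336.8] [0.504  0.0828]
cap [ 252  117   64  114 2681] [286.1 159.5] [0.4873 0.277 ]
cap [307 222   6  30  67] [310.4 238. ] [0.5    0.2465]
cap [465 261  38  32 900] [483.7 276.4] [0.5743 0.2357]
cap [ 258  283   50   48 1692] [282.8 304.2] [0.4919 0.2141]
cap [500 331  60  18 132] [528.3 342.3] [0.6053 0.2037]
```

```bash
python3 -m inch '[[0,0,-4,0],[0,0,-7.5,0],[0,0,-9,0],[0,0,-10.5,0],[0,0,-12,0],[0,0,-13,0],[0,0,-13.4,0],[0,0,-13.4,0]]'; python3 p.py
```

```text
time: 7.6
ee_pos: [0.4932, 0.2134, 0.0424]
tcp_rot: [180.0, -0.0, 95.3]
wrist_force: [-0.1, 0.3, 0.5]
opening: 0.0247
grasp_force: 29.7
[0.4932 0.2134 0.0424] [0.4933 0.2134 0.0426] [180.   -0.   95.3] [ 0.3 -0.  -0.5] 0.02460718223039241 29.660293848719448
rail [ 214  142  135   35 1022] [279.9 148.5] [0.4853 0.2813]
rail [266 174  33   2  44] [283.2 174.8] [0.4872 0.2725]
cap [225 122 115   9 411] [282.4 124.6] [0.4855 0.2883]
cap [ 216  134  132   13 1121] [281.8 138.1] [0.4857 0.2836]
cap [ 228  174  109   89 7326] [282.7 217.5] [0.4888 0.2534]
cap [ 249  266   70   98 3526] [283.5 309.4] [0.493  0.2106]
cap [239 290  11   9  56] [245.7 292.8] [0.4761 0.2176]
cap [317 290  11   9  57] [320.8 293. ] [0.5081 0.2204]
```

View pics/p.png

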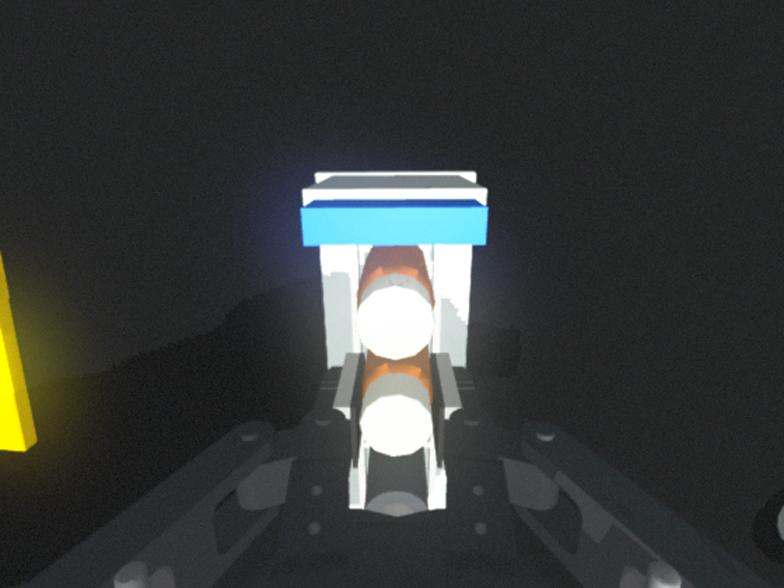

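The held jar, cap at about (283,290), stands in line in the row with no contact load. I'll release it.

```bash
python3 -m inch '[[0,0,-0.1,0],[0,0,-0.1,0],[0,0,-0.1,0],[0,0,-0.1,0],[0,0,1,0],[0,0,4,0],[0,0,8,0],[0,0,12,0]]' 5.5 30;  python3 p.py
```

```text
time: 8.65
ee_pos: [0.493, 0.2133, 0.1644]
tcp_rot: [180.0, -0.0, 95.3]
wrist_force: [0.9, 0.1, 0.4]
opening: 0.0548
grasp_force: 0.0
[0.493  0.2133 0.1644] [0.4945 0.2139 0.1701] [180.   -0.   95.3] [-0.6 -1.   3.5] 0.05510660385546127 0.0
rail [252 122  62  15 889] [282.8 129.2] [0.4885 0.2775]
rail [260 331  49  20 687] [283.1 342.5] [0.5065 0.082 ]
cap [ 250  115   67  189 4510] [287.  191.8] [0.4905 0.2643]
cap [471 264  40  32 962] [490.7 279.6] [0.5799 0.2334]
cap [272 303  24  20 380] [283.7 312.1] [0.4942 0.2096]
cap [259 328  50  11  93] [281.2 329.4] [0.4939 0.2003]
cap [509 337  51  19 126] [532.1 350. ] [0.6111 0.1981]
```

```bash
python3 -m inch '[[2.3,-5,0,0],[4.7,-10,0,0],[7,-15,0,0],[9.3,-20,-1,0],[11.9,-25.5,-3,0],[11.9,-25.5,-4,0],[11.9,-25.5,-4,0],[11.9,-25.5,-4,0]]' 6.5; python3 p.py
```

```text
time: 9.7
ee_pos: [0.6121, -0.0405, 0.1233]
tcp_rot: [179.9, -0.0, 95.3]
wrist_force: [0.2, -0.5, -0.1]
opening: 0.0649
grasp_force: 0.0
[ 0.6121 -0.0405  0.1233] [ 0.6122 -0.0404  0.1235] [179.9  -0.   95.3] [ 0.1 -0.6  0.1] 0.06500316721168682 0.0
rail [ 56   0 100  20 941] [114.6  13.3] [0.5128 0.0772]
rail [420 411  32   9 208] [436.7 415.7] [ 0.7551 -0.1941]
cap [ 74   0  90  26 676] [126.4  19.7] [0.5522 0.0618]
cap [114   0  87  45 961] [179.7  22. ] [0.569  0.0628]
cap [ 445    0  115   30 2318] [493.2  12. ] [0.6673 0.0747]
cap [ 492   87   68  193 3601] [531.5 207.7] [0.7029 0.0123]
cap [ 388  157   51   49 1023] [412.8 180.5] [0.6547 0.0187]
cap [268 208  32  36 898] [283.5 225.7] [ 0.6082 -0.0039]
cap [184 259  29  50 403] [196.8 285.8] [ 0.5743 -0.0346]
cap [355 260  29  49 379] [369.9 285.8] [ 0.6472 -0.0281]
cap [149 290  25  28 358] [159.6 301.4] [ 0.5583 -0.0439]
cap [396 299  25  18 135] [409.1 307. ] [ 0.6662 -0.0371]
cap [206 308  13  34 108] [212.3 324.2] [ 0.5811 -0.0539]
cap [ 492  345   68   61 2088] [535.  368.7] [ 0.7337 -0.0662]
cap [120 371  29  49 342] [132.5 398. ] [ 0.5427 -0.102 ]
cap [162 398  12  22 136] [168.  410.1] [ 0.5598 -0.1087]
```

```bash
python3 -m inch '[[0,-0.1,-3,0],[0,-0.1,-6,0],[0,-0.1,-8,0],[0,-0.1,-8.6,0],[0,-0.1,-8.6,0],[0,-0.1,-8.6,0],[0,-0.1,-8.6,0],[0,-0.1,-8.6,0]]'; python3 -m inch '[[0,0,0,0],[0,0,0,0],[0,0,0,0],[0,0,0,0],[0,0,0,0],[0,0,0,0],[0,0,1,0],[0,0,3,0]]' 2 30
```

```text
time: 10.75
ee_pos: [0.6123, -0.0427, 0.0367]
tcp_rot: [180.0, 0.0, 95.2]
wrist_force: [-0.4, 0.5, 0.2]
opening: 0.0655
grasp_force: 0.0
time: 11.75
ee_pos: [0.6115, -0.0426, 0.0665]
tcp_rot: [-179.9, -0.0, 95.3]
wrist_force: [0.4, -0.2, -0.6]
opening: 0.0246
grasp_force: 29.6
```

```bash
python3 -m inch '[[0,0,5,0],[-1,2,10,0],[-3.5,6,11,0],[-6,10.5,11,0],[-8.7,15,11,0],[-11.3,18.8,11,0],[-11.3,18.8,11,0],[-11.3,18.8,11,0]]'; python3 p.py
```

```text
time: 12.75
ee_pos: [0.4995, 0.1453, 0.1774]
tcp_rot: [179.9, 0.0, 95.3]
wrist_force: [-0.2, -0.3, -1.2]
opening: 0.0245
grasp_force: 29.7
[0.4995 0.1453 0.1774] [0.4996 0.1449 0.1771] [179.9   0.   95.3] [-0.2 -0.1 -1. ] 0.024425459809124736 29.704634605441242
rail [ 250   17   65   20 1185] [282.3  25.8] [0.4867 0.2761]
cap [ 248   20   70  210 6934] [284.2 112.2] [0.4921 0.2239]
cap [253  39  23   3  40] [261.4  40.5] [0.4828 0.2453]
cap [279  39  25   3  47] [288.4  40.4] [0.4915 0.2461]
cap [279 169   9   8  53] [282.8 172.7] [0.4935 0.2025]
cap [ 477  201   40   37 1113] [496.4 218.9] [0.5784 0.1917]
cap [307 224   5  22  76] [309.5 235.9] [0.5064 0.1779]
cap [519 269  41  15 116] [540.9 279.4] [0.6058 0.1666]
cap [ 258  283   51   42 1626] [283.1 303.4] [0.4988 0.1451]
```

```bash
python3 -m inch '[[0,0.1,-4,0],[0,0.1,-7.5,0],[0,0.1,-9,0],[0,0.1,-10.5,0],[0,0.1,-12,0],[0,0.1,-13,0],[0,0.1,-13.5,0],[0,0.1,-13.5,0]]'
```

```text
time: 13.8
ee_pos: [0.4994, 0.1464, 0.0417]
tcp_rot: [180.0, -0.0, 95.3]
wrist_force: [0.8, -0.5, -1.0]
opening: 0.0245
grasp_force: 29.7
```

```bash
python3 -m inch '[[0,0,0,0],[0,0,0,0],[0,0,0,0],[0,0,0,0],[0,0,1,0],[0,0,4,0],[0,0,8,0],[0,0,13,0]]' 5.5 30; python3 -m inch '[[0,0,3,0],[0,-5,6,0],[0,-10,8,0],[0,-15,8,0],[0,-18,8,0],[0,-18,8,0],[0,-18,8,0],[0,-18,8,0]]' 8; python3 w.py w2.png
```

```text
time: 14.8
ee_pos: [0.4987, 0.1462, 0.1727]
tcp_rot: [-180.0, 0.0, 95.2]
wrist_force: [0.8, 0.6, -0.1]
opening: 0.0546
grasp_force: 0.0
time: 15.8
ee_pos: [0.4991, -0.0328, 0.2515]
tcp_rot: [180.0, -0.0, 95.3]
wrist_force: [-0.1, 1.2, 0.7]
opening: 0.0803
grasp_force: 0.0
[ 0.4991 -0.0328  0.2515] [ 1.7999e+02 -1.0000e-02  9.5320e+01] 69.78373127186758 [[-0.001, -0.945, -0.326, 0.083], [1.0, -0.002, 0.001, -0.001], [-0.002, -0.326, 0.945, -0.134], [0.0, 0.0, 0.0, 1.0]]
rail [278  66  47   8 117] [301.8  72. ] [0.5062 0.0776]
rail [468 309  35  23 422] [486.1 318.4] [ 0.7667 -0.1818]
rail [415 393  34  27 584] [430.5 408.3] [ 0.7362 -0.3397]
orange [  59  268   82   55 2051] [ 95.  297.3] [ 0.2734 -0.2075]
orange [ 438  277   50   43 1438] [461.5 296.3] [ 0.7399 -0.1639]
orange [253 305  31  46 442] [268.4 321. ] [ 0.4968 -0.2244]
white [ 270    0   59   82 3138] [297.9  36.1] [0.4997 0.1098]
white [294   0  17   5  62] [302.1   1.5] [0.5006 0.1383]
white [ 484    0   76   77 1784] [511.7  48.3] [0.7065 0.1184]
white [ 511  102   49  137 1457] [538.5 190.2] [ 0.7846 -0.0174]
white [ 229  249   87  117 3605] [273.3 299.7] [ 0.5004 -0.1892]
white [ 506  307   54   79 2101] [536.5 340. ] [ 0.8588 -0.2214]
white [161 308  12   9  66] [168.2 311.9] [ 0.3664 -0.2201]
white [394 308  13   9  77] [398.8 311.6] [ 0.664  -0.1928]
cover_handle 0.77 [267.9 333.6] [ 0.4979 -0.2577]
```

View pics/w2.png

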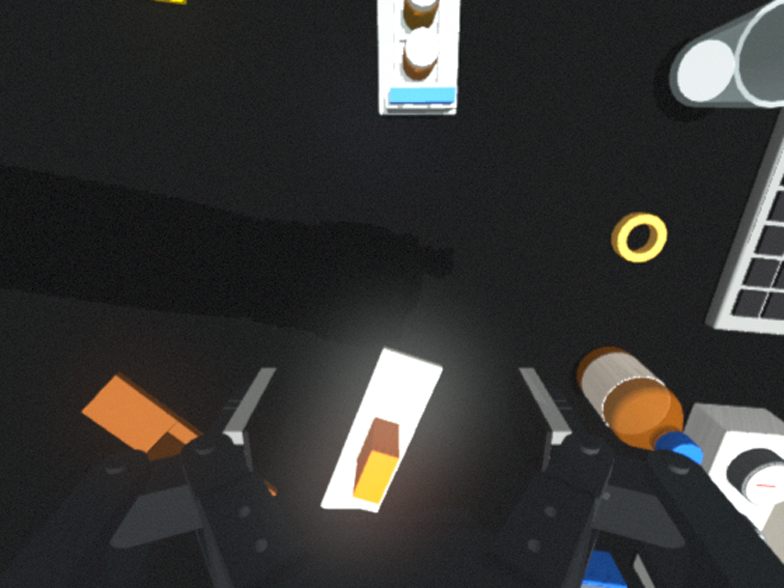

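The row is filled and the white cover's handle shows at about (268,330), with the jars near the carrier end upright. I'll move over the handle.

```bash
python3 -m inch '[[0,-5,-2,-6],[0,-10,-5,-12],[0,-15,-8,-18],[0,-20,-11,-20],[0,-22.2,-12,-20.1],[0,-22.2,-12,-20.1],[0,-22.2,-12,-20.1],[0,-22.2,-12,-20.1]]' 7; cat > t.py <<'E'
from h import *
import sys
o=bot.get_obs(); c=bot.camera("wrist"); save(c,sys.argv[1],s=1.4)
z=float(sys.argv[2])
im=c["img"].astype(int); r,g,b=im[...,0],im[...,1],im[...,2]
m=((r>225)&(g>140)&(b<90)).astype(np.uint8)
n,l,s,ce=cv2.connectedComponentsWithStats(m)
print(o["ee_pos"].round(4),o["tcp_rot"].round(2))
for i in range(1,n):
    if s[i,4]>150:
        bx=cv2.boxPoints(cv2.minAreaRect(np.argwhere(l==i)[:,::-1].astype(np.float32)))
        P=np.array([back(c,p,z,o)[:2] for p in bx]); d=np.diff(P,axis=0)[:2]
        print(s[i],P.mean(0).round(4),np.linalg.norm(d,axis=1).round(4),np.degrees(np.arctan2(d[:,1],d[:,0])).round(1))
E
python3 t.py w3.png .06
```

```text
time: 17.1
ee_pos: [0.4998, -0.2547, 0.1325]
tcp_rot: [179.9, 0.0, 75.2]
wrist_force: [0.0, -0.0, 0.5]
opening: 0.0702
grasp_force: 0.0
[ 0.4998 -0.2547  0.1325] [1.7991e+02 1.0000e-02 7.5250e+01]
[ 265  186   36   67 1420] [ 0.4992 -0.2546] [0.0249 0.0524] [ -14.9 -103.8]
```

View pics/w3.png

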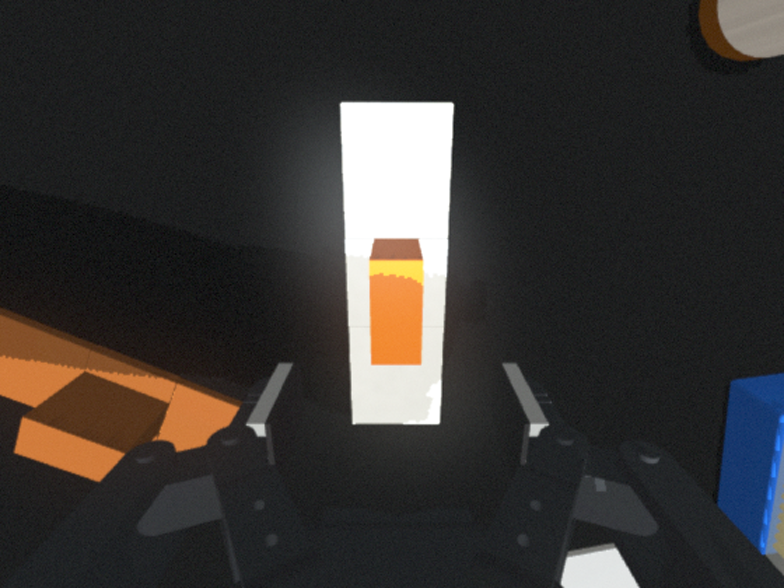

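The gripper is aligned with the orange handle at (283,223), on the white plate.

```bash
python3 -m inch '[[0,-0.1,-3,0],[0,-0.1,-6,0],[0,-0.1,-8,0],[0,-0.1,-9.3,0],[0,-0.1,-9.8,0],[0,-0.1,-9.8,0],[0,-0.1,-9.8,0],[0,-0.1,-9.8,0]]'; python3 -m inch '[[0,0,0,0],[0,0,0,0],[0,0,0,0],[0,0,0,0],[0,0,0,0],[0,0,0,0],[0,0,0.5,0],[0,0,1.5,0]]' 2 90; cat > o.py <<'E'
from h import *
for i in range(3):
    o=bot.get_obs(); print(o["time"],o["ee_pos"].round(4),o["tcp_rot"].round(1),o["wrist_force"].round(2),o["torque"].round(2),o["opening"].round(4),round(float(o["grasp_force"]),1)); bot.camera("wrist")
E
python3 o.py
```

```text
time: 18.15
ee_pos: [0.4994, -0.2568, 0.0339]
tcp_rot: [179.9, 0.0, 75.1]
wrist_force: [-0.8, 0.4, 0.2]
opening: 0.07
grasp_force: 0.0
time: 19.15
ee_pos: [0.4986, -0.2563, 0.0478]
tcp_rot: [-179.9, -0.0, 75.2]
wrist_force: [-0.5, 0.4, -2.7]
opening: 0.0271
grasp_force: 88.7Traceback (most recent call last):
  File "o.py", line 3, in <module>
    o=bot.get_obs(); print(o["time"],o["ee_pos"].round(4),o["tcp_rot"].round(1),o["wrist_force"].round(2),o["torque"].round(2),o["opening"].round(4),round(float(o["grasp_force"]),1)); bot.camera("wrist")
                                                                                                                               ^^^^^^^^^^^^^^^^^^
AttributeError: 'float' object has no attribute 'round'
```

```bash
sed -i 's/o\["opening"\].round(4)/round(float(o["opening"]),4)/' o.py; python3 -m inch '[[0,0,2,0],[0,0,5,0],[0,0,9,2],[0,2,12.7,6],[0,5,12.7,10],[0,9,12.7,14],[0,13,12.7,18],[0,17,12.7,20.2]]'; python3 -m inch '[[0,4,0,0],[0,8,0,0],[-0.1,12.5,0,0],[-0.2,17,0,0],[-0.3,21,0,0],[-0.3,24,0,0],[-0.3,26,0,0],[-0.3,26.7,0,0]]'; python3 o.py; python3 - <<'E'
from h import *
c=bot.camera("scene"); save(c,"s2.png",(240,90,460,290),3)
E
```

```text
time: 20.15
ee_pos: [0.4989, -0.0854, 0.1757]
tcp_rot: [180.0, -0.0, 95.4]
wrist_force: [0.6, 0.0, -3.6]
opening: 0.0267
grasp_force: 89.1
time: 21.15
ee_pos: [0.4961, 0.181, 0.1753]
tcp_rot: [-180.0, 0.0, 95.4]
wrist_force: [0.2, -0.3, -3.5]
opening: 0.0269
grasp_force: 89.1
21.15 [0.4961 0.181  0.1753] [-180.     0.    95.4] [ 0.2  -0.28 -3.5 ] [-0.04 -0.04 -0.  ] 0.0269 89.1
21.2 [0.4961 0.1811 0.1753] [-180.    -0.    95.4] [-0.74  0.57 -3.25] [0.03 0.06 0.04] 0.0265 89.1
21.25 [0.4961 0.1803 0.1753] [-180.     0.    95.4] [-0.81 -0.41 -3.73] [0.01 0.03 0.01] 0.0271 89.1
```

View pics/s2.png

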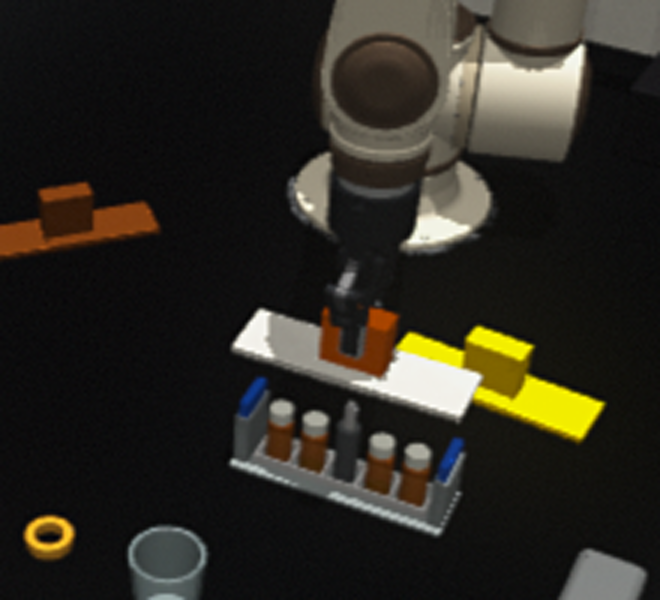

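All five are standing in the row and the cover is square above the carrier. I'll feel for the pin.

```bash
python3 -m inch '[[0,0,-1.5,0],[0,0,-3,0],[0,0,-3.6,0],[0,0,-3.9,0],[0,0,-4.1,0],[0,0,-4.3,0],[0,0,-4.4,0],[0,0,-4.4,0]]'; python3 o.py
```

```text
time: 22.35
ee_pos: [0.4961, 0.1804, 0.1313]
tcp_rot: [180.0, -0.0, 95.3]
wrist_force: [0.1, 0.1, -3.6]
opening: 0.0269
grasp_force: 89.1
22.35 [0.4961 0.1804 0.1313] [180.   -0.   95.3] [ 0.13  0.09 -3.6 ] [ 0.06 -0.05  0.01] 0.0269 89.1
22.4 [0.4962 0.1803 0.1314] [180.   -0.   95.3] [-0.3  -0.2  -2.71] [-0.05 -0.03  0.01] 0.0269 89.1
22.45 [0.4962 0.1804 0.1314] [180.   -0.   95.4] [ 0.29  0.12 -3.29] [ 0.02 -0.   -0.02] 0.0269 89.1
```

```bash
python3 -m inch '[[0,0,-0.1,0],[0,0,-0.2,0],[0,0,-0.3,0],[0,0,-0.4,0],[0,0,-0.5,0],[0,0,-0.6,0],[0,0,-0.6,0],[0,0,-0.6,0]]'; python3 o.py
```

```text
time: 23.5
ee_pos: [0.4961, 0.1803, 0.1253]
tcp_rot: [-180.0, -0.0, 95.3]
wrist_force: [-0.6, 0.1, -3.7]
opening: 0.0273
grasp_force: 89.1
23.5 [0.4961 0.1803 0.1253] [-180.    -0.    95.3] [-0.56  0.06 -3.75] [0.03 0.02 0.02] 0.0273 89.1
23.55 [0.4961 0.1803 0.1253] [180.   -0.   95.3] [-0.23 -0.36 -3.15] [-0.02 -0.01 -0.02] 0.0267 89.1
23.6 [0.4961 0.1803 0.1253] [180.   -0.   95.3] [-0.18 -0.33 -2.11] [-0.03  0.01  0.03] 0.027 89.1
```

The pin is in the bore, about 8 mm past the tip with no side force. I'll lower it onto the rails.

```bash
python3 -m inch '[[0,0,-0.2,0],[0,0,-0.4,0],[0,0,-0.6,0],[0,0,-0.8,0],[0,0,-1.0,0],[0,0,-1.2,0],[0,0,-1.3,0],[0,0,-1.3,0]]'; python3 o.py
```

```text
time: 24.65
ee_pos: [0.4961, 0.1803, 0.1122]
tcp_rot: [-180.0, 0.0, 95.3]
wrist_force: [-1.1, -0.3, -3.7]
opening: 0.0268
grasp_force: 89.1
24.65 [0.4961 0.1803 0.1122] [-180.     0.    95.3] [-1.12 -0.32 -3.67] [-0.07  0.01  0.01] 0.0268 89.1
24.7 [0.4961 0.1803 0.1123] [180.    0.   95.3] [ 0.54 -0.37 -2.66] [ 0.   -0.01  0.03] 0.0265 89.1
24.75 [0.4961 0.1803 0.1124] [180.   -0.   95.3] [ 0.11 -0.1  -2.83] [-0.01 -0.04 -0.03] 0.0268 89.1
```

```bash
python3 -m inch '[[0,0,-0.1,0],[0,0,-0.2,0],[0,0,-0.3,0],[0,0,-0.4,0],[0,0,-0.5,0],[0,0,-0.5,0],[0,0,-0.5,0],[0,0,-0.5,0]]'; python3 o.py
```

```text
time: 25.8
ee_pos: [0.4962, 0.1804, 0.1074]
tcp_rot: [180.0, -0.0, 95.4]
wrist_force: [-2.8, -0.5, 3.5]
opening: 0.0268
grasp_force: 89.7
25.8 [0.4962 0.1804 0.1074] [180.   -0.   95.4] [-2.83 -0.55  3.48] [-0.16  0.42 -0.03] 0.0268 89.7
25.85 [0.4962 0.1803 0.1074] [180.   -0.   95.4] [-2.33 -0.54  2.73] [-0.15  0.42 -0.  ] 0.0268 89.7
25.9 [0.4962 0.1804 0.1074] [180.   -0.   95.4] [-2.39 -0.6   4.24] [-0.1   0.37  0.05] 0.0267 89.7
```

```bash
python3 -m inch '[[-0.1,0,0,0],[-0.1,0,-0.1,0],[-0.1,0,-0.2,0],[-0.1,0,-0.3,0],[-0.1,0,-0.4,0],[-0.1,0,-0.4,0],[-0.1,0,-0.4,0],[-0.1,0,-0.4,0]]'; python3 o.py
```

```text
time: 26.95
ee_pos: [0.4957, 0.1804, 0.1037]
tcp_rot: [179.9, -0.0, 95.3]
wrist_force: [3.4, -0.8, 6.3]
opening: 0.027
grasp_force: 90.0
26.95 [0.4957 0.1804 0.1037] [179.9  -0.   95.3] [ 3.41 -0.84  6.34] [-0.23 -0.82  0.04] 0.027 90.0
27.0 [0.4957 0.1804 0.1037] [179.9  -0.   95.3] [ 3.74 -1.01  5.47] [-0.19 -0.82  0.03] 0.0274 90.0
27.05 [0.4957 0.1804 0.1037] [179.9  -0.   95.3] [ 4.03 -1.56  6.4 ] [-0.19 -0.81  0.04] 0.0273 90.0
```

```bash
python3 -m inch '[[0.04,0,0,0],[0.04,0,0,0],[0.04,0,-0.05,0],[0.04,0,-0.05,0],[0.04,0,-0.1,0],[0.04,0,-0.1,0],[0.04,0,-0.1,0],[0.04,0,-0.1,0]]'; python3 o.py
```

```text
time: 28.1
ee_pos: [0.4958, 0.1804, 0.1035]
tcp_rot: [179.9, -0.0, 95.3]
wrist_force: [0.2, -2.4, 13.0]
opening: 0.0264
grasp_force: 91.3
28.1 [0.4958 0.1804 0.1035] [179.9  -0.   95.3] [ 0.18 -2.42 12.99] [-0.4   0.07 -0.06] 0.0264 91.3
28.15 [0.4958 0.1804 0.1035] [179.9  -0.   95.3] [-0.99 -1.29 13.29] [-0.36  0.11 -0.04] 0.0269 91.3
28.2 [0.4958 0.1804 0.1035] [179.9  -0.   95.3] [-0.18 -2.42 13.1 ] [-0.42  0.08  0.04] 0.0269 91.3
```

```bash
python3 -m inch '[[0,0,-0.05,0],[0,0,-0.05,0],[0,0,-0.05,0],[0,0,-0.05,0],[0,0,-0.05,0],[0,0,-0.05,0],[0,0,-0.05,0],[0,0,-0.05,0]]'; python3 o.py; python3 - <<'E'
from h import *
c=bot.camera("scene"); save(c,"s3.png",(290,150,430,290),4)
E
```

```text
time: 29.25
ee_pos: [0.4958, 0.1804, 0.1034]
tcp_rot: [179.9, -0.0, 95.3]
wrist_force: [-2.4, -2.0, 15.6]
opening: 0.0271
grasp_force: 91.8
29.25 [0.4958 0.1804 0.1034] [179.9  -0.   95.3] [-2.39 -1.98 15.55] [-0.56  0.42  0.01] 0.0271 91.8
29.3 [0.4958 0.1804 0.1035] [179.9  -0.   95.3] [-2.12 -2.95 16.37] [-0.52  0.47  0.03] 0.027 91.8
29.35 [0.4958 0.1804 0.1035] [179.9  -0.   95.3] [-0.82 -2.67 16.39] [-0.55  0.41  0.05] 0.027 91.8
```

View pics/s3.png

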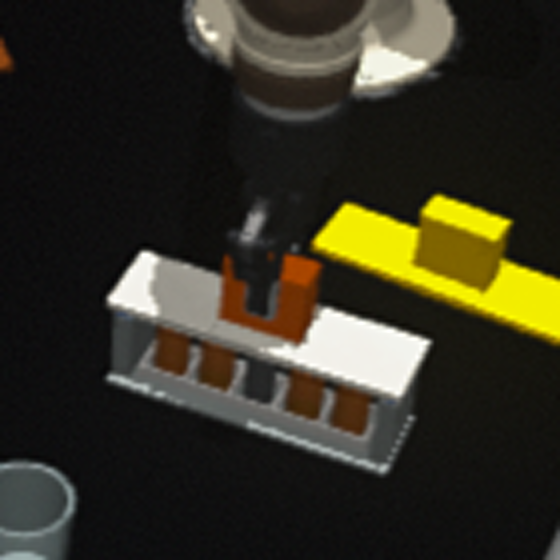

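The cover sits square and fully down on the carrier, all four jars are upright under it, and the handle is still gripped. Handing in.

```bash
python3 -c "from workcell import bot; print(bot.job_done())"
```

```text
the job is handed in; nothing more can be done
None
```

Job handed in at about 29 s: both loose jars stand upright in the two empty places, and the cover is on the pin, still gripped and pressed against its hard stop with about 16 N.

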